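# Open the tight jar in the jar block

## Robot

A 6-joint arm with a two-finger parallel gripper is mounted at the origin on the work surface. World frame = base frame: x ahead of the robot, y to its left, z up, the work surface at z = 0. Lengths are in m, angles in rad, forces in N, time in s.
With the tool pointing down it reaches from about 0.3 to 0.875 m from the base axis. Payload 6.4 kg.
Tool frame: the origin (TCP) lies on the centre line of the jaws, within the pads' length; the fingertips stand 22 mm ahead of it and the grasp point (between the pads) lies 3 mm ahead of it; z points along the fingers, y is the line along which they close (so a half turn about z gives the same grasp; the last joint's range is limited). The gripper opens to 85 mm and grips with 20 to 120 N. Pads are 22 mm wide; open, the fingers measure 114 mm over their backs; the gripper's body (76 mm by 85 mm) begins 54 mm behind the grasp point. The pads swing forward as they close: fully open they stand 13 mm farther back than shut.
Start: joints at [-1.524, 0.181, 1.607, -0, 1.354, -0.206], TCP at [0.144, -0.557, 0.253] pointing down, gripper open.
Joint ranges: [-2.99, 2.99], [-0.89, 2.07], [0.3, 2.58], [-1.14, 4.28], [0, 2.63], [-3.12, 3.12]. Speed limits (rad/s): [2.57, 2.57, 3.01, 3.14, 3.14, 3.14].

## Interface

Orientations are given as a unit quaternion [w, x, y, z].
In Python, from bench import ctrl gives the robot as it stands. The module is installed in compiled form; this text tells all that it offers.
- The arm moves only by the tool servo_tool, never from a script. Its argument "commands" is a list of rows, each a list of 3 entries, a list of its own where there are three numbers: the shift along the tool's x, y, z in mm, then the turn about the tool's z in rad, then the finger opening in mm, from 0 to 85.4. In form: [[[dx, dy, dz], turn, jaw], ...]. A call has 1 to 20 rows; each row shifts and turns the commanded pose from where the row before left it, along the tool's axes as they then stand; what a row does not reach is not made up. A row lasts 1/8 s, in which the tool goes at most 62.5 mm and 10.7 degrees, less where a joint would pass 70% of its speed; a pose out of reach is approached as far as the arm can. A call with a gripper value outside its range is refused whole. The fingers move at their own pace and stop on an object; the grip force is fixed at half the most. Time passes only in rows, so rows that do not move let the fingers close. It gives the time, the measured TCP pose, the force, the opening and the grip force at its end, in the units of the state.
- ctrl.get_obs(): the state, without advancing time (a new reading comes with each control period).
- ctrl.camera(name): name is "side" or "top" or "wrist"; returns a dict with "color" (400x640x3 uint8, red, green, blue), "z_map" (400x640 float32, m along the optical axis (not along the pixel's ray), 0 where there is no reading), "fx", "fy", "cx", "cy" (pixels), "R" (3x3) and "t" (3): a world point X has camera coordinates R X + t. Camera axes: x right, y down, z forward; pixel columns grow to the right and rows downward; lengths in m; the calibration is good to about 2 mm. The wrist camera is an equidistant fisheye: a pixel r from the principal point sees the ray r / f radians off the axis. A picture is of the moment at which its call begins.
- ctrl.hand_in(): hands the job in; it is judged then, once.
The state is a dict: "time_s": time; "q": joint angles; "dq": joint speeds; "joint_efforts": joint torques, N m; "eef_pos": TCP position; "eef_rot": TCP orientation; "wrist_force": force on the tool from outside, world axes, zero at the start; "torque": the same for the moment, N m; "opening": opening from 0.0 (shut) to 1.0 (fully open); "grasp_force": force on a finger pad.
Only numpy, scipy, OpenCV 4.12 (cv2) and the standard library are available. Lean on these libraries where they do the work, as an engineer would, in place of code of your own. Each camera call takes 0.05 s, during which the arm holds its last target. There are 200 camera calls.

## Task

Lift the square glass jar (the rim of its cap makes a good grip) and set it upright all the way down in the square well of the wooden block, which keeps it from turning. Then twist the tight cap counter-clockwise just until its threads let go, and raise it straight up. Finish still holding the cap level about two centimetres above the jar's mouth, with the jar left seated in the well and the other things on the bench left as they are.

Things in the scene. Friction and masses are not known exactly. Their poses are not given: they have to be found in the camera images.
- jar: empty square glass jar (cap listed apart): body 64 x 64 mm, 66 mm high, sides square to its x and y, about 0.22 kg; on it a round neck 39 mm across. Origin at the centre of the underside, z up. Standing free, it just turns along with the cap.
- jar_mouth (a point): centre of the jar's mouth, 90 mm above its underside
- cap: round steel twist cap on the jar, 59 mm across its top rim, 24 mm high, hollow, 50 g. Origin at the centre of its lower edge, z up; closed, that is 74 mm above the jar's underside, 8 mm above the jar's square shoulder (room for fingertips). Closed, it bears the jar: the jar can be lifted and carried by it. Torque to turn: 0.2 to 0.4 N m, from a springy liner.
- cap_top (a point): centre of the cap's top. How it opens: counter-clockwise from above; after 45 to 52 degrees relative to the jar the three lugs inside are clear of the neck's ridges and the cap lifts straight off (the liner nudges it up to 2 mm); at 80 to 86 degrees the lugs meet a stop. The cap does not climb while turning.
- block: wooden block fixed to the bench, 110 x 110 x 34 mm high, with a square well 69 x 69 mm, 26 mm deep in its top, sides along its x and y, edges bevelled 4 mm. Origin at the centre of the underside, z up. The jar fits upright in any of four quarter turns, 2.5 mm play per side; it can twist about 5 degrees either way before the walls stop it.
- well (a point): centre of the well's floor, where the jar's underside rests, 8 mm above the block's underside
- pump: bystander: black desoldering pump lying on its side, 195 mm long, 26 mm thick; origin under its middle, x along it towards the white nozzle
- stand: bystander: steel helping-arm stand: round base 90 mm across, 140 mm high, two arms with small clips at its top, spread 140 mm along its y; origin under its base
- radio: bystander: open white plastic radio shell, 100 x 160 x 42 mm high, long side along y; origin under its middle
- screwdriver: bystander: green-handled screwdriver lying on its side, 190 mm long, along its x; origin on the surface under it
- tumbler: bystander: round open drinking glass, 68 mm across the rim, 85 mm high, without a cap; origin under its middle
- spool: bystander: upright spool, 52 mm across, 38 mm high; origin under its middle; it stands between jar and block
- pliers: bystander: small pliers lying flat, 145 mm long along x, jaws to +x, 14 mm high; origin on the surface near the pivot
Not all that is in view belongs to the job. What is shaped like the jar but black is not meant. There is more than one size of the cap; the job needs the smaller.

How it is judged:
By the outcome, as a careful person would: the job done as asked, in the order asked, and still so for the second after the job is handed in, while the arm keeps its last pose, push and grip.
It also fails if it takes over 51 s, if anything falls off the work surface, if the arm or the gripper's body presses on something with over 40 N, if the wrist force passes 120 N, or if a joint passes its speed limit or range.

## Working session

There is one attempt and no reset: what is moved stays moved. The work goes in short steps, Python scripts to look and compute and a tool call to move; the robot and the scene stay as the last step left them, time stands still between calls to the robot, and variables do not carry over. Pictures are saved under pics/ and viewed, at most 10 in all, crops included, and the job is handed in when it is done.

Besides the shell and the picture viewer there is one more tool, called after "Request:" in YAML: its name, and indented under it one key for each argument. servo_tool: Moves the arm, as the interface text tells. Its arguments: {"type":"object","properties":{"commands":{"type":"array"}},"required":["commands"]}

```bash
mkdir -p pics; cat > h.py <<'E'
import numpy as np, cv2
from bench import ctrl
def save(n,img): cv2.imwrite('pics/'+n,cv2.cvtColor(img,cv2.COLOR_RGB2BGR))
def cloud(c):
    z=c['z_map'];v,u=np.mgrid[:400,:640]
    P=np.stack([(u-c['cx'])/c['fx']*z,(v-c['cy'])/c['fy']*z,z],-1)
    return (P-c['t'])@c['R']
def ray(c,u,v,h):
    R=c['R'];o=-R.T@c['t'];d=R.T@np.array([(u-c['cx'])/c['fx'],(v-c['cy'])/c['fy'],1]);return o+d*(h-o[2])/d[2]
E
python3 - <<'E'
from h import *
o=ctrl.get_obs();print({k:np.round(v,3) for k,v in o.items()})
for n in('top','side'):
    c=ctrl.camera(n);save(n+'0.png',c['color']);np.savez(n+'0.npz',**c);print(n,c['fx'],-c['R'].T@c['t'],c['R'].round(2))
E
```

```text
{'time_s': np.float64(0.0), 'q': array([-1.524,  0.182,  1.608,  0.   ,  1.354, -0.206]), 'dq': array([-0.002, -0.002,  0.001, -0.001,  0.   ,  0.001]), 'joint_efforts': array([-2.0000e-03, -4.4486e+01, -3.5134e+01, -0.0000e+00,  9.0000e-03,
        0.0000e+00]), 'eef_pos': array([ 0.144, -0.556,  0.252]), 'eef_rot': array([-0.001,  0.992,  0.126,  0.   ]), 'wrist_force': array([-0.17 ,  0.093, -0.278]), 'torque': array([0.019, 0.008, 0.   ]), 'grasp_force': np.float64(0.0), 'opening': np.float64(1.002)}
top 493.76245124831115 [0.32106552 0.02854453 1.6062013 ] [[ 0.03 -1.    0.03]
 [-0.99 -0.03 -0.13]
 [ 0.13 -0.02 -0.99]]
side 488.8997928426909 [0.21168078 1.22961843 0.90511139] [[-0.97 -0.25  0.01]
 [-0.15  0.53 -0.84]
 [ 0.21 -0.81 -0.55]]
```

View pics/top0.png

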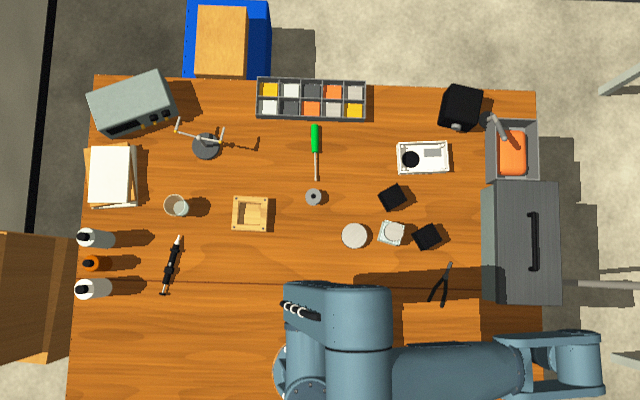

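View pics/side0.png

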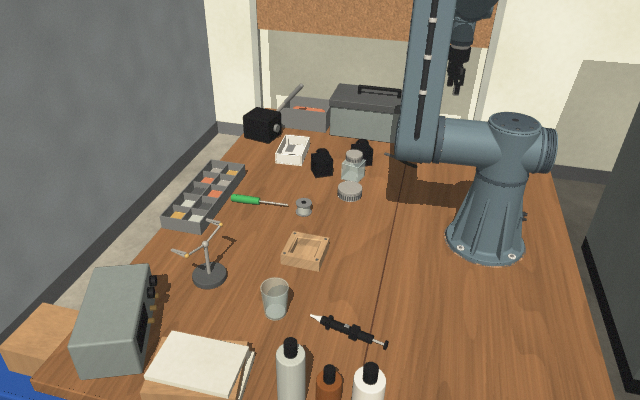

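The top view shows three candidates. The clear square jar with the steel cap is at top (391,232) and side (353,160). The two black jars are at (393,197) and (428,237), and a loose, larger lid lies at (355,235). The glass jar fits because it is clear, square and capped with the smaller cap. The block is at (252,213) and the spool at (314,197). I'll measure these and confirm with a crop.

```bash
python3 - <<'E'
from h import *
T=dict(np.load('top0.npz'));S=dict(np.load('side0.npz'))
a=cv2.resize(T['color'][180:265,330:450],None,fx=5,fy=5,interpolation=cv2.INTER_CUBIC)[:, :600]
b=cv2.resize(T['color'][185:240,222:332],None,fx=5,fy=5,interpolation=cv2.INTER_CUBIC)
w=np.zeros((a.shape[0]+b.shape[0]-125,600,3),np.uint8);w=np.zeros((600,600,3),np.uint8);w[:325]=a[50:375];w[325:600,:550]=b;save('crop1.png',w)
P=cloud(T);Q=cloud(S)
for n,C in(('T',P),('S',Q)):
    for nm,(x0,x1,y0,y1) in {'all':(0.2,0.7,-.4,.35)}.items():
        h=C[...,2];m=((h>.012)&(h<.2)&(C[...,0]>.3)&(C[...,0]<.65)&(C[...,1]>-.35)&(C[...,1]<.35)).astype(np.uint8)
        k,l,s,ce=cv2.connectedComponentsWithStats(m)
        for i in range(1,k):
            if s[i,4]>25:
                p=C[l==i];zm=np.percentile(p[:,2],97);t=p[p[:,2]>zm-.006]
                print(n,ce[i].round(),s[i,4],'zmax',zm.round(3),'topmid',((t.min(0)+t.max(0))/2).round(4)[:2],'ext',np.ptp(t,0).round(3)[:2])
E
```

```text
T [409. 172.] 57 zmax 0.047 topmid [ 0.647  -0.3073] ext [0.005 0.07 ]
T [392. 196.] 471 zmax 0.09 topmid [ 0.5611 -0.2455] ext [0.047 0.041]
T [313. 195.] 199 zmax 0.045 topmid [0.5576 0.0084] ext [0.046 0.045]
T [249. 213.] 813 zmax 0.041 topmid [0.4952 0.2071] ext [0.111 0.111]
T [391. 232.] 495 zmax 0.103 topmid [ 0.4453 -0.2452] ext [0.056 0.056]
T [354. 235.] 514 zmax 0.04 topmid [ 0.434  -0.1293] ext [0.077 0.077]
T [420. 237.] 226 zmax 0.089 topmid [ 0.4341 -0.3435] ext [0.031 0.012]
S [354. 170.] 1139 zmax 0.098 topmid [ 0.4415 -0.2421] ext [0.057 0.064]
S [302. 155.] 54 zmax 0.042 topmid [ 0.6435 -0.3082] ext [0.006 0.081]
S [321. 162.] 480 zmax 0.088 topmid [ 0.558  -0.2462] ext [0.041 0.047]
S [303. 204.] 184 zmax 0.039 topmid [0.5533 0.0053] ext [0.052 0.054]
S [305. 249.] 1024 zmax 0.036 topmid [0.4917 0.2086] ext [0.112 0.12 ]
```

View pics/crop1.png

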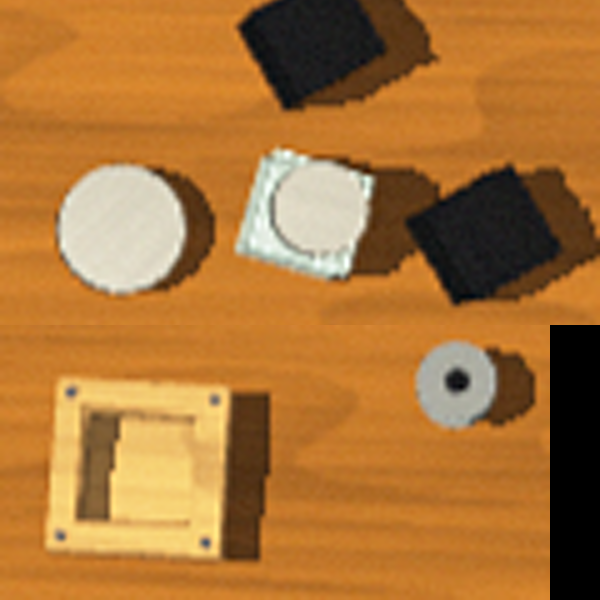

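The crop confirms the clear square jar with the small steel cap at top (391,232). Its neighbours are two black jars and the larger loose lid. Next I need its yaw and the block's pose.

```bash
python3 - <<'E'
from h import *
T=dict(np.load('top0.npz'));S=dict(np.load('side0.npz'))
def rect(p): 
    (c,s,a)=cv2.minAreaRect((p[:,:2]*1000).astype(np.float32));return np.round(c,1),np.round(s,1),round(a,1)
for n,c in(('T',T),('S',S)):
    P=cloud(c)
    near=lambda x,y,r:np.hypot(P[...,0]-x,P[...,1]-y)<r
    j=near(.444,-.244,.06)
    print(n,'shoulder',rect(P[j&(P[...,2]>.06)&(P[...,2]<.078)]))
    print(n,'block',rect(P[near(.4935,.208,.095)&(P[...,2]>.028)]))
    t=P[j&(P[...,2]>.09)];print(n,'cap circ',cv2.minEnclosingCircle((t[:,:2]*1000).astype(np.float32)))
# ray-based, top
hsv=cv2.cvtColor(T['color'],cv2.COLOR_RGB2HSV)
m=np.zeros((400,640),np.uint8);m[212:252,372:412]=((hsv[...,1]<90)&(hsv[...,2]>110))[212:252,372:412]
p=np.argwhere(m>0)[:,::-1];w=np.array([ray(T,u,v,.066) for u,v in p]);print('jar mask@.066',rect(w))
P=cloud(T);capm=(P[...,2]>.09)&m.astype(bool)
w=np.array([ray(T,u,v,.098) for v,u in np.argwhere(capm)]);print('cap ray',w.mean(0).round(4),rect(w))
b=np.zeros((400,640),bool);b[190:236,226:274]=(P[190:236,226:274,2]>.028)
w=np.array([ray(T,u,v,.034) for v,u in np.argwhere(b)]);print('block ray',rect(w))
P=cloud(S);b=P[...,2]>.03;b[:225]=0;b[275:]=0;b[:,:275]=0;b[:,335:]=0
w=np.array([ray(S,u,v,.034) for v,u in np.argwhere(b)]);print('block ray S',rect(w))
b=P[...,2]>.094;b[:140]=0;b[185:]=0;b[:,:338]=0;b[:,370:]=0
w=np.array([ray(S,u,v,.098) for v,u in np.argwhere(b)]);print('cap ray S',rect(w))
E
```

```text
T shoulder (array([ 446. , -244.3]), array([63.7, 64. ]), 74.8)
T block (array([494.8, 207.5]), array([110.7, 110.2]), 88.7)
T cap circ ((445.0519714355469, -244.66690063476562), 29.97758674621582)
S shoulder (array([ 443.3, -241.9]), array([67.8, 66.2]), 75.9)
S block (array([492.2, 208.4]), array([118.3, 112.3]), 88.6)
S cap circ ((441.4273986816406, -242.0058135986328), 32.2696647644043)
jar mask@.066 (array([ 444., -242.]), array([74.7, 71.2]), 75.8)
cap ray [ 0.4456 -0.2447  0.098 ] (array([ 445.5, -244.5]), array([55.4, 58.7]), 1.7)
block ray (array([495. , 207.5]), array([110.5, 110.5]), 88.6)
block ray S (array([491. , 220.7]), array([146.7, 195.4]), 22.5)
cap ray S (array([ 434.6, -183.1]), array([ 55.9, 246. ]), 6.6)
```

Request:
servo_tool:
  commands:
    - [[0,0,0],0.148,78]
    - [[0,0,0],0.148,78]
    - [[0,0,0],0.148,78]
    - [[0,0,0],0.148,78]
    - [[0,0,0],0.148,78]
    - [[0,0,0],0.148,78]
    - [[0,0,0],0.15,78]
    - [[-1,-40,3],0,78]
    - [[-1,-40,5],0,78]
    - [[-1,-40,5],0,78]
    - [[-1,-40,5],0,78]
    - [[-1,-40,5],0,78]
    - [[-1,-40,5],0,78]
    - [[-1,-40,5],0,78]
    - [[-1,-40,5],0,78]
    - [[-1,-40,5],0,78]
    - [[0,-40,5],0,78]
    - [[0,-33,4],0,78]
    - [[0,0,0],0,78]
    - [[0,0,0],0,78]

```text
time_s: 2.6
eef_pos: [0.4432, -0.2443, 0.2011]
eef_rot: [0.0, 0.924, -0.382, -0.0]
wrist_force: [0.6, -0.5, 0.1]
opening: 0.914
grasp_force: 0.0
```

```bash
cat >> h.py <<'E'
from scipy.spatial.transform import Rotation as Ro
def togo(x,y,z,yaw=None):
    o=ctrl.get_obs();R=Ro.from_quat(np.roll(o['eef_rot'],-1)).as_matrix()
    y0=np.degrees(np.arctan2(R[1,0],R[0,0]))
    print('t',o['time_s'],'pos',np.round(o['eef_pos'],4),'yawx',round(y0,2),'tilt',np.round(R[:,2],3),'q6',round(o['q'][5],3),'open',o['opening'],'gf',o['grasp_force'],'F',np.round(o['wrist_force'],1),'M',np.round(o['torque'],2))
    print('tool togo mm',(R.T@(np.array([x,y,z])-o['eef_pos'])*1000).round(1))
E
python3 - <<'E'
from h import *
togo(.444,-.2435,.09)
c=ctrl.camera('wrist');save('w1.png',c['color']);print(c['fx'],c['cx'],c['cy'],c['R'].round(2),c['t'])
E
```

```text
t 2.6 pos [ 0.4432 -0.2443  0.2011] yawx -44.96 tilt [-0.001  0.    -1.   ] q6 1.617 open 0.9139619575152276 gf 0.0 F [ 0.6 -0.5  0.1] M [-0.04 -0.01 -0.01]
tool togo mm [ 1.000e-01 -1.200e+00  1.111e+02]
309.70691628693146 323.9202562600533 196.75388855420397 [[-0.71 -0.71  0.  ]
 [-0.68  0.68  0.28]
 [-0.2   0.19 -0.96]] [0.1400198  0.44616732 0.46445281]
```

View pics/w1.png

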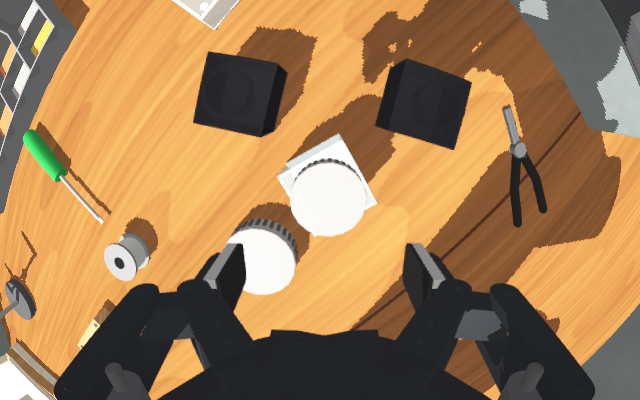

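The wrist view shows the capped jar at (329,199), the large lid at (262,258) near the left finger's line, and the black jars clear of both fingers. I'll cross-check the cap centre from this view.

```bash
python3 - <<'E'
from h import *
c=ctrl.camera('wrist');P=None
def wray(u,v,h):
    d=np.array([u-c['cx'],v-c['cy']]);r=np.linalg.norm(d);th=r/c['fx'];d=np.r_[d/r*np.sin(th),np.cos(th)]
    R=c['R'];o=-R.T@c['t'];d=R.T@d;return o+d*(h-o[2])/d[2]
z=c['z_map'];g=np.zeros((400,640),bool)
for v in range(120,250):
    for u in range(260,390):
        p=wray(u,v,.098)
        D=c['R']@p+c['t']
        if abs(D[2]-z[v,u])<.006: g[v,u]=1
n,l,s,ce=cv2.connectedComponentsWithStats(g.astype(np.uint8));i=1+s[1:,4].argmax()
w=np.array([wray(u,v,.098) for v,u in np.argwhere(l==i)])
print(s[i],cv2.minEnclosingCircle((w[:,:2]*1000).astype(np.float32)),w.mean(0))
E
```

```text
[ 289  162   77   74 4445] ((444.4096374511719, -248.7280731201172), 29.725332260131836) [ 0.44485853 -0.24952636  0.098     ]
```

Request:
servo_tool:
  commands:
    - [[1.5,0,15],0,78]
    - [[0,0,15],0,78]
    - [[0,0,15],0,78]
    - [[0,0,15],0,78]
    - [[0,0,15],0,78]
    - [[0,0,15],0,78]
    - [[0,0,10],0,78]
    - [[0,0,10],0,78]
    - [[0,0,0],0,78]
    - [[0,0,0],0,78]

```text
time_s: 3.95
eef_pos: [0.4449, -0.2454, 0.0916]
eef_rot: [0.0, 0.924, -0.383, 0.0]
wrist_force: [0.1, -0.7, -0.4]
opening: 0.917
grasp_force: 0.0
```

Request:
servo_tool:
  commands:
    - [[0,0,0],0,66]
    - [[0,0,0],0,62]
    - [[0,0,0],0,56]
    - [[0,0,0],0,50]
    - [[0,0,0],0,40]
    - [[0,0,0],0,40]
    - [[0,0,0],0,40]
    - [[0,0,0],0,40]

```text
time_s: 4.95
eef_pos: [0.4448, -0.2461, 0.0922]
eef_rot: [0.001, 0.924, -0.383, 0.001]
wrist_force: [-3.9, -1.7, 6.5]
opening: 0.663
grasp_force: 62.3
```

```bash
python3 - <<'E'
from h import *
togo(.444,-.2435,.09)
E
```

```text
t 4.95 pos [ 0.4448 -0.2461  0.0922] yawx -44.98 tilt [ 0.    -0.002 -1.   ] q6 1.618 open 0.6633101613193121 gf 62.31248017647886 F [-3.9 -1.7  6.5] M [-0.21  0.6  -0.01]
tool togo mm [-2.4 -1.3  2.2]
```

Request:
servo_tool:
  commands:
    - [[0,0,-3],0,40]
    - [[0,0,-6],0,40]
    - [[0,0,-11],0,40]
    - [[0,0,-15],0,40]
    - [[0,0,-15],0,40]
    - [[0,0,-15],0,40]
    - [[0,0,-15],0,40]
    - [[0,0,-10],0,40]
    - [[0,0,0],0,40]
    - [[0,0,0],0,40]

```text
time_s: 6.2
eef_pos: [0.4443, -0.2449, 0.1808]
eef_rot: [-0.0, 0.924, -0.383, -0.0]
wrist_force: [0.0, -1.0, -2.8]
opening: 0.665
grasp_force: 64.4
```

```bash
python3 - <<'E'
from h import *
togo(.444,-.2435,.09)
c=ctrl.camera('side');im=c['color'];save('s2.png',cv2.resize(im[60:220,240:460],None,fx=3.5,fy=3.5,interpolation=cv2.INTER_CUBIC))
E
```

```text
t 6.2 pos [ 0.4443 -0.2449  0.1808] yawx -44.99 tilt [-0.001  0.001 -1.   ] q6 1.618 open 0.6646519061788474 gf 64.38655444238066 F [ 0.  -1.  -2.8] M [0.05 0.04 0.  ]
tool togo mm [-1.1 -0.8 90.8]
```

View pics/s2.png

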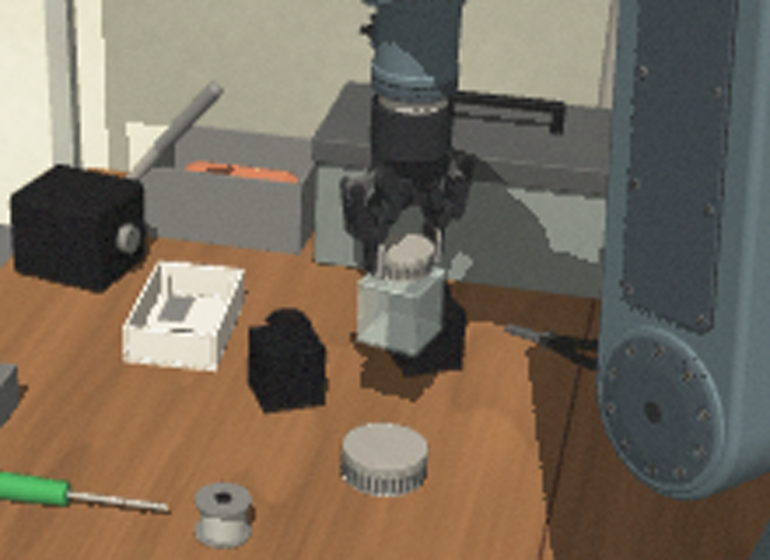

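The jar is lifted and held by its cap. The picture is too coarse to rule out a slight tilt, so I'll check that at the block.

Request:
servo_tool:
  commands:
    - [[-10,-12,0],0,40]
    - [[-18,-22,0],0,40]
    - [[-25,-31,0],0,40]
    - [[-25,-31,0],0,40]
    - [[-25,-31,0],0,40]
    - [[-25,-31,0],0,40]
    - [[-25,-31,0],0,40]
    - [[-25,-31,0],0,40]
    - [[-25,-31,0],0,40]
    - [[-25,-31,0],0,40]
    - [[-25,-31,0],0,40]
    - [[-18,-22,0],0,40]
    - [[-10,-13,0],0,40]
    - [[-4,-6,0],0,40]
    - [[0,0,0],-0.06,40]
    - [[0,0,0],-0.1,40]
    - [[0,0,0],-0.06,40]
    - [[0,0,0],-0.02,40]
    - [[0,0,0],0,40]
    - [[0,0,0],0,40]

```text
time_s: 8.75
eef_pos: [0.4934, 0.2064, 0.1813]
eef_rot: [0.0, 0.963, -0.27, -0.0]
wrist_force: [0.1, 0.0, -3.1]
opening: 0.663
grasp_force: 64.7
```

```bash
python3 - <<'E'
from h import *
togo(.494,.208,.1)
for n in('top','side'):
    c=ctrl.camera(n);np.savez(n+'3.npz',**c);P=cloud(c);p0=ctrl.get_obs()['eef_pos']
    # project TCP
    q=c['R']@p0+c['t'];u,v=q[0]/q[2]*c['fx']+c['cx'],q[1]/q[2]*c['fy']+c['cy'];print(n,u,v)
    u,v=int(u),int(v);im=c['color'][v-60:v+75,u-90:u+90]
    (A if n!='top' else globals()).__class__ if 0 else None
    save(n+'3.png',cv2.resize(im,None,fx=4,fy=4,interpolation=cv2.INTER_CUBIC))
    m=(np.hypot(P[...,0]-p0[0],P[...,1]-p0[1])<.06)
    for lo in np.arange(.07,.2,.01): 
        p=P[m&(P[...,2]>lo)&(P[...,2]<=lo+.01)]
        if len(p)>15:
            r=cv2.minAreaRect((p[:,:2]*1000).astype(np.float32));print(round(lo,2),len(p),np.round(r[0],1),np.round(r[1],1),round(r[2],1))
E
```

```text
t 8.75 pos [0.4934 0.2064 0.1813] yawx -31.3 tilt [-0. -0. -1.] q6 2.291 open 0.6625597107092018 gf 64.65058563153434 F [ 0.1  0.  -3.1] M [ 0.   -0.01  0.  ]
tool togo mm [-0.3 -1.7 81.3]
top 243.90695574185924 207.50735512051284
0.15 31 [466.7 221.9] [39.4  8.6] 82.3
side 304.7184976547603 201.56518739561923
0.09 78 [477.6 224. ] [87.7 45.9] 41.8
0.1 92 [476.  223.4] [87.1 48.7] 43.1
0.11 81 [476.8 225.1] [84.4 44.6] 41.4
0.12 88 [479.1 224.8] [87.7 43.4] 41.1
0.13 85 [478.7 226.4] [87.  44.8] 40.5
0.14 94 [478.  227.6] [86.8 45.7] 40.9
0.15 158 [492.  209.7] [67.5 63.8] 88.1
0.16 43 [478.6 219.2] [72.9 24.4] 52.1
0.17 82 [483.  222.2] [81.5 29.9] 47.0
0.18 232 [488.9 215.9] [75.3 48.3] 73.3
0.19 52 [492.1 214.9] [77.  24.7] 64.3
```

View pics/side3.png

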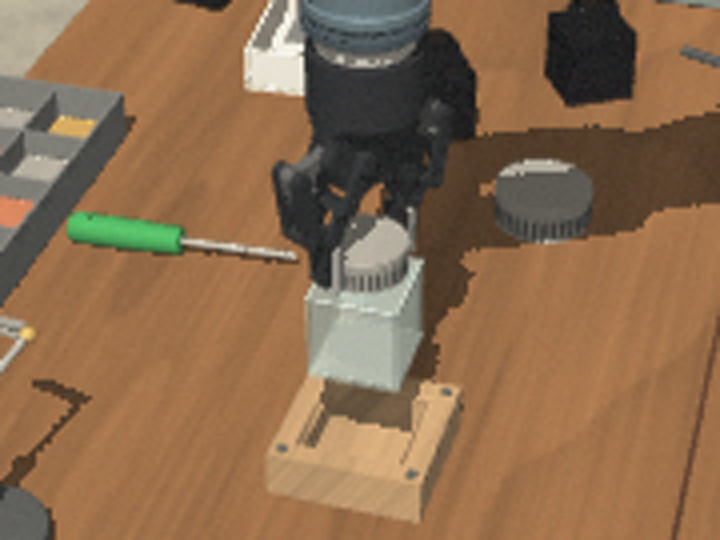

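The side view shows the jar hanging over the block's well, at about (365,320) in the crop. It looks aligned in x and y, so I'll check the tilt from its two visible faces and the shoulder.

```bash
python3 - <<'E'
from h import *
c=dict(np.load('side3.npz'));P=cloud(c)
def fit(p,k):
    o=[i for i in range(3) if i!=k];A=np.c_[p[:,o],np.ones(len(p))];w=np.ones(len(p),bool)
    for _ in range(4):
        s=np.linalg.lstsq(A[w],p[w][:,k],rcond=None)[0];r=abs(A@s-p[:,k]);w=r<.0025
    print('axis',k,'slopes deg',np.degrees(np.arctan(s[:2])).round(2),'n',w.sum(),'mid',p[w].mean(0).round(4))
m=(np.hypot(P[...,0]-.4934,P[...,1]-.2075)<.06)&(P[...,2]>.094)&(P[...,2]<.148)
q=P[m]
fit(q[abs(q[:,1]-.24)<.006],1); fit(q[abs(q[:,0]-.460)<.006],0)
m=(np.hypot(P[...,0]-.4934,P[...,1]-.2075)<.06)&(abs(P[...,2]-.155)<.007);fit(P[m],2)
m=(np.hypot(P[...,0]-.4934,P[...,1]-.2075)<.03)&(abs(P[...,2]-.188)<.007);fit(P[m],2)
E
```

```text
axis 1 slopes deg [-2.52  1.62] n 296 mid [0.4921 0.239  0.122 ]
axis 0 slopes deg [ 2.5 -0. ] n 122 mid [0.4611 0.2138 0.1221]
axis 2 slopes deg [-0.18 -0.84] n 134 mid [0.4833 0.2245 0.1539]
axis 2 slopes deg [-0.42 -1.68] n 157 mid [0.4865 0.2079 0.187 ]
```

Request:
servo_tool:
  commands:
    - [[0,0,8],0,40]
    - [[0,0,12],0,40]
    - [[0,0,12],0,40]
    - [[0,0,12],0,40]
    - [[0,0,8],0,40]
    - [[0,0,4],0,40]
    - [[0,0,4],0,40]
    - [[0,0,4],0,40]
    - [[0,0,4],0,40]
    - [[0,0,0],0,40]

```text
time_s: 10.1
eef_pos: [0.4931, 0.2066, 0.113]
eef_rot: [0.0, 0.963, -0.269, -0.0]
wrist_force: [0.8, 0.6, -3.1]
opening: 0.663
grasp_force: 64.7
```

Request:
servo_tool:
  commands:
    - [[0,0,3],0,40]
    - [[0,0,3],0,40]
    - [[0,0,3],0,40]
    - [[0,0,2],0,40]
    - [[0,0,0],0,40]

```text
time_s: 10.72
eef_pos: [0.4932, 0.2066, 0.102]
eef_rot: [0.0, 0.963, -0.269, -0.0]
wrist_force: [0.1, -0.4, -2.1]
opening: 0.66
grasp_force: 64.7
```

Request:
servo_tool:
  commands:
    - [[0,0,1],0,40]
    - [[0,0,1],0,40]
    - [[0,0,0],0,40]
    - [[0,0,0],0,40]

```text
time_s: 11.22
eef_pos: [0.4935, 0.2067, 0.1004]
eef_rot: [-0.0, 0.963, -0.269, 0.0]
wrist_force: [-0.2, -0.2, -2.4]
opening: 0.669
grasp_force: 64.9
```

Request:
servo_tool:
  commands:
    - [[0,0,0.6],0,40]
    - [[0,0,0.6],0,40]
    - [[0,0,0],0,40]
    - [[0,0,0],0,40]

```text
time_s: 11.72
eef_pos: [0.4938, 0.2065, 0.1002]
eef_rot: [0.0, 0.963, -0.269, 0.0]
wrist_force: [-3.0, -3.1, 7.1]
opening: 0.665
grasp_force: 65.7
```

Contact comes at TCP z 0.100, which is the seated height. I'll release briefly so the jar settles flat, then regrip.

Request:
servo_tool:
  commands:
    - [[0,0,0],0,62]
    - [[0,0,0],0,70]
    - [[0,0,-1],0,72]
    - [[0,0,-1],0,72]
    - [[0,0,0],0,72]
    - [[0,0,0],0,72]

```text
time_s: 12.48
eef_pos: [0.4934, 0.2067, 0.1011]
eef_rot: [-0.0, 0.963, -0.269, 0.0]
wrist_force: [0.2, 0.1, -1.3]
opening: 0.842
grasp_force: 0.0
```

```bash
python3 - <<'E'
from h import *
togo(.494,.208,.1)
c=ctrl.camera('side');np.savez('side4.npz',**c);P=cloud(c)
save('side4.png',cv2.resize(c['color'][165:290,230:400],None,fx=4,fy=4,interpolation=cv2.INTER_CUBIC))
m=(np.hypot(P[...,0]-.4934,P[...,1]-.2075)<.06)
for lo in (.068,.09,.1,):
    p=P[m&(abs(P[...,2]-lo-.006)<.006)];r=cv2.minAreaRect((p[:,:2]*1000).astype(np.float32));print(lo,len(p),np.round(r[0],1),np.round(r[1],1),round(r[2],1),np.median(p[:,2]))
m=m&(abs(P[...,2]-.074)<.006);p=P[m];A=np.c_[p[:,:2],np.ones(len(p))];s=np.linalg.lstsq(A,p[:,2],rcond=None)[0];print(np.degrees(s[:2]))
E
```

```text
t 12.475 pos [0.4934 0.2067 0.1011] yawx -31.24 tilt [ 0.  0. -1.] q6 2.291 open 0.8422519623397607 gf 0.0 F [ 0.2  0.1 -1.3] M [-0.02  0.04 -0.  ]
tool togo mm [-0.2 -1.5  1.1]
0.068 149 [492.4 209.7] [67.1 64. ] 88.0 0.07235241006262368
0.09 109 [486.7 213.5] [100.6  42.7] 69.7 0.0960573346882775
0.1 267 [488.9 210.2] [96.7 50.3] 77.7 0.10500689602358505
[-0.78953323 -0.43281255]
```

View pics/side4.png

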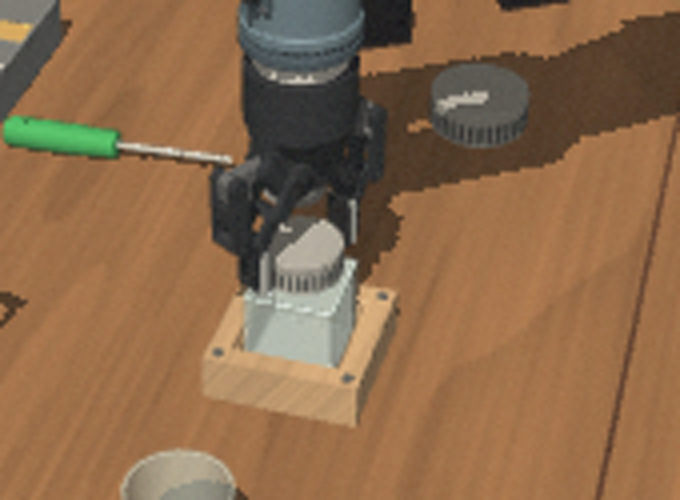

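The jar is seated: its shoulder is at about z 0.073, level, inside the block's well. Regripping the cap.

Request:
servo_tool:
  commands:
    - [[0,0,0],0,62]
    - [[0,0,0],0,58]
    - [[0,0,0],0,50]
    - [[0,0,0],0,40]
    - [[0,0,0],0,40]
    - [[0,0,0],0,40]

```text
time_s: 13.28
eef_pos: [0.4932, 0.2062, 0.1015]
eef_rot: [0.0, 0.963, -0.269, -0.0]
wrist_force: [-2.9, -3.4, 6.1]
opening: 0.665
grasp_force: 62.4
```

Request:
servo_tool:
  commands:
    - [[0,0,0],-0.05,40]
    - [[0,0,0],-0.05,40]
    - [[0,0,0],-0.05,40]
    - [[0,0,0],-0.05,40]
    - [[0,0,0],0,40]

```text
time_s: 13.9
eef_pos: [0.4938, 0.2066, 0.1015]
eef_rot: [-0.0, 0.985, -0.172, 0.0]
wrist_force: [-0.6, -2.2, 2.3]
opening: 0.666
grasp_force: 62.9
```

```bash
python3 - <<'E'
from h import *
togo(.494,.208,.1)
E
```

```text
t 13.9 pos [0.4938 0.2066 0.1015] yawx -19.8 tilt [ 0.001  0.    -1.   ] q6 2.091 open 0.665739043041142 gf 62.92082333005965 F [-0.6 -2.2  2.3] M [-0.17  0.06  0.04]
tool togo mm [-0.2 -1.4  1.5]
```

Request:
servo_tool:
  commands:
    - [[0,0,0],-0.05,40]
    - [[0,0,0],-0.05,40]
    - [[0,0,0],-0.05,40]
    - [[0,0,0],-0.05,40]

```text
time_s: 14.4
eef_pos: [0.4937, 0.2068, 0.1014]
eef_rot: [-0.0, 0.997, -0.073, 0.0]
wrist_force: [-1.1, -1.6, 4.7]
opening: 0.664
grasp_force: 62.9
```

```bash
python3 - <<'E'
from h import *
togo(.494,.208,.1)
c=ctrl.camera('side');np.savez('side5.npz',**c);P=cloud(c)
m=(np.hypot(P[...,0]-.4934,P[...,1]-.2075)<.06)
p=P[m&(abs(P[...,2]-.074)<.006)];r=cv2.minAreaRect((p[:,:2]*1000).astype(np.float32));print(np.round(r[0],1),np.round(r[1],1),round(r[2],1))
E
```

```text
t 14.4 pos [0.4937 0.2068 0.1014] yawx -8.32 tilt [ 0.001  0.    -1.   ] q6 1.89 open 0.6643579635755146 gf 62.89586268598214 F [-1.1 -1.6  4.7] M [-0.1   0.18 -0.18]
tool togo mm [ 0.2 -1.3  1.4]
[493.3 209. ] [71.  64.5] 89.8
```

Request:
servo_tool:
  commands:
    - [[0,0,0],-0.05,40]
    - [[0,0,0],-0.05,40]
    - [[0,0,0],-0.05,40]
    - [[0,0,0],-0.05,40]
    - [[0,0,0],-0.05,40]
    - [[0,0,0],-0.05,40]
    - [[0,0,0],-0.05,40]
    - [[0,0,0],-0.05,40]
    - [[0,0,0],-0.05,40]
    - [[0,0,0],-0.05,40]

```text
time_s: 15.7
eef_pos: [0.4938, 0.2065, 0.1018]
eef_rot: [0.0, 0.984, 0.176, 0.0]
wrist_force: [-2.0, -2.3, 7.9]
opening: 0.662
grasp_force: 63.2
```

```bash
python3 - <<'E'
from h import *
togo(.494,.208,.1)
E
```

```text
t 15.7 pos [0.4938 0.2065 0.1018] yawx 20.32 tilt [ 0.001 -0.    -1.   ] q6 1.391 open 0.6624897373648754 gf 63.21963069727644 F [-2.  -2.3  7.9] M [-0.43  0.34 -0.16]
tool togo mm [ 0.7 -1.3  1.8]
```

Request:
servo_tool:
  commands:
    - [[0,0,0],-0.05,40]
    - [[0,0,0],-0.05,40]
    - [[0,0,0],-0.05,40]
    - [[0,0,0],-0.03,40]
    - [[0,0,0],0,40]
    - [[0,0,0],0,40]

```text
time_s: 16.45
eef_pos: [0.4945, 0.2065, 0.1024]
eef_rot: [0.0, 0.965, 0.263, 0.001]
wrist_force: [-1.1, -3.7, 8.6]
opening: 0.668
grasp_force: 63.4
```

```bash
python3 - <<'E'
from h import *
togo(.494,.208,.1)
c=ctrl.camera('side');np.savez('side6.npz',**c);P=cloud(c)
m=(np.hypot(P[...,0]-.4934,P[...,1]-.2075)<.06)
p=P[m&(abs(P[...,2]-.074)<.006)];r=cv2.minAreaRect((p[:,:2]*1000).astype(np.float32));print(np.round(r[0],1),np.round(r[1],1),round(r[2],1))
E
```

```text
t 16.45 pos [0.4945 0.2065 0.1024] yawx 30.55 tilt [ 0.002 -0.    -1.   ] q6 1.212 open 0.6675320309207813 gf 63.44180730404332 F [-1.1 -3.7  8.6] M [-0.44  0.33 -0.02]
tool togo mm [ 0.3 -1.6  2.4]
[493.2 208.6] [63.9 73. ] 1.4
```

The resisting torque has gone (−0.02 N m), so the threads are free. Lifting slowly.

Request:
servo_tool:
  commands:
    - [[0,0,-1],0,40]
    - [[0,0,-1],0,40]
    - [[0,0,-2],0,40]
    - [[0,0,0],0,40]

```text
time_s: 17.0
eef_pos: [0.4931, 0.2066, 0.1048]
eef_rot: [-0.0, 0.965, 0.264, -0.0]
wrist_force: [0.2, -2.0, 0.7]
opening: 0.662
grasp_force: 63.8
```

Request:
servo_tool:
  commands:
    - [[0,0,-2],0,40]
    - [[0,0,-3],0,40]
    - [[0,0,-4],0,40]
    - [[0,0,-4],0,40]
    - [[0,0,-4],0,40]
    - [[0,0,-4],0,40]
    - [[0,0,-4],0,40]
    - [[0,0,-4],0,40]
    - [[0,0,-3],0,40]
    - [[0,0,0],0,40]
    - [[0,0,0],0,40]
    - [[0,0,0],0,40]

```text
time_s: 18.5
eef_pos: [0.4932, 0.2066, 0.1369]
eef_rot: [-0.0, 0.964, 0.264, -0.0]
wrist_force: [0.1, 0.2, -0.0]
opening: 0.664
grasp_force: 63.7
```

```bash
python3 - <<'E'
from h import *
togo(.494,.208,.1375)
c=ctrl.camera('side');np.savez('side7.npz',**c);P=cloud(c)
save('side7.png',cv2.resize(c['color'][155:280,230:400],None,fx=4.4,fy=4.4,interpolation=cv2.INTER_CUBIC))
m=(np.hypot(P[...,0]-.4934,P[...,1]-.2075)<.06)
p=P[m&(abs(P[...,2]-.074)<.006)];r=cv2.minAreaRect((p[:,:2]*1000).astype(np.float32));print(np.round(r[0],1),np.round(r[1],1),round(r[2],1),np.median(p[:,2]))
m=(np.hypot(P[...,0]-.4934,P[...,1]-.2075)<.028)&(abs(P[...,2]-.142)<.007);p=P[m];A=np.c_[p[:,:2],np.ones(len(p))];s=np.linalg.lstsq(A,p[:,2],rcond=None)[0];print('cap top',len(p),np.median(p[:,2]),np.degrees(s[:2]))
E
```

```text
t 18.5 pos [0.4932 0.2066 0.1369] yawx 30.64 tilt [-0. -0. -1.] q6 1.211 open 0.6642144776082614 gf 63.737800845410675 F [ 0.1  0.2 -0. ] M [-0.02 -0.04  0.03]
tool togo mm [ 1.4 -0.8 -0.6]
[492.8 208.1] [67.4 64.8] 88.1 0.07304580106328681
cap top 85 0.14123519616471986 [-2.09844433 -3.10125398]
```

View pics/side7.png

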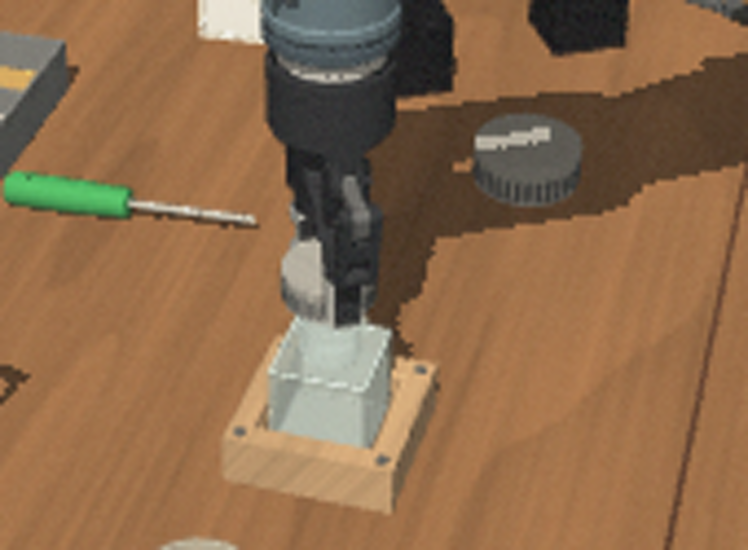

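The jar is still seated in the well at (330,390) in the crop. The cap is off and close to level in the jaws at (325,280), with its lower edge about 19 mm above the mouth.

```bash
python3 -c "
from bench import ctrl;print(ctrl.hand_in())"
```

```text
the job is handed in; nothing more can be done
None
```

I handed the job in at about 18.5 s: the jar is seated in the well, and the cap is unscrewed and held roughly level (the last camera fit suggested up to about 3° of tilt) about 2 cm above the mouth; no verdict came back.

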